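# Put the tiered wooden box together on its plinth

### The arm

A 6-joint arm with a two-finger parallel gripper is mounted at the origin on the work surface. World frame = base frame: x ahead of the robot, y to its left, z up, the work surface at z = 0. Lengths are in m, angles in rad, forces in N, time in s.
With the tool pointing down it reaches from about 0.25 to 0.725 m from the base axis. Payload 4 kg.
Tool frame: the origin (TCP) lies midway between the tips of the shut fingers; the grasp point (between the pads) lies 19 mm behind it; z points along the fingers, y is the line along which they close (so a half turn about z gives the same grasp; the last joint's range is limited). The gripper opens to 85 mm and grips with 20 to 120 N. Pads are 22 mm wide; open, the fingers measure 114 mm over their backs; the gripper's body (76 mm by 85 mm) begins 54 mm behind the grasp point. The pads swing forward as they close: fully open they stand 13 mm farther back than shut.
Start: joints at [1.328, 0.241, 0.005, 1.335, 0, 1.571], TCP at [0.12, 0.485, 0.231] pointing down, gripper open.
Joint ranges: [-2.72, 2.72], [-1.05, 1.87], [-1.09, 1.28], [-1.99, 2.15], [-1.42, 1.44], [-3.14, 3.14]. Speed limits (rad/s): [2.79, 2.79, 3.14, 3.14, 3.14, 3.14].

### API

Orientations are given as a unit quaternion [x, y, z, w].
In Python, from workcell import bot gives the robot as it stands.
- The arm moves only by the tool move_arm, never from a script. Its argument "motion" is a list of rows, each an object of numbers: "x", "y", "z": the shift along the tool's x, y, z in cm; "yaw": the turn about the tool's z in degrees. A call has 1 to 20 rows; each row is the pose to reach, as a shift and turn from the pose commanded when the call began, along the tool's axes at that moment; what a row does not reach only later rows make up. A row lasts 1/8 s, in which the tool goes at most 62.5 mm and 10.7 degrees, less where a joint would pass 70% of its speed; a pose out of reach is approached as far as the arm can. A call with a gripper value outside its range is refused whole. "gripper" is the opening, from -1 (shut) to 1 (fully open), set as the call begins (left out, the last holds). The fingers move at their own pace and stop on an object; the grip force is fixed at half the most. Time passes only in rows, so rows that repeat a pose let the fingers close. It gives the time, the measured TCP pose, the force, the opening and the grip force at its end, in the units of the state.
- bot.get_obs(): the state, without advancing time (a new reading comes with each control period).
- bot.camera(name): name is "side" or "top" or "wrist"; returns the picture (480x640x3 uint8, blue, green, red); there is no depth.
- bot.camera_model(name): a dict with "K" (3x3 intrinsics, pixels), "world_from_camera" (4x4, takes a point from camera to world coordinates). Camera axes: x right, y down, z forward; pixel columns grow to the right and rows downward; lengths in m; the calibration is good to about 2 mm. The wrist camera is an equidistant fisheye: a pixel r from the principal point sees the ray r / f radians off the axis. A picture is of the moment at which its call begins: read the wrist's pose just before it. camera_model takes no time and is no camera call; for the wrist camera it gives the pose at the moment of the call.
- bot.job_done(): hands the job in; it is judged then, once.
Trained networks look in the newest picture that a camera, given by its name, has taken for a name from the list of things; names that differ only in an ending like _2 or _b are one class to them, and where a whole thing is asked for, a point or a joint stands for the part that bears it (a point fixed in the world has none). Each returns a list of dicts, best first, with "score" (0 to 1); they miss things now and then, are a little off and sometimes report something else, mostly with a low value. They report only what shows in the picture. A call takes as long as a camera call.
- bot.cut_out(camera, name): "mask" (480x640 bool, what is visible of it) and "centre" ([row, column] in pixels, amid what is visible of it).
The state is a dict: "clock": time; "joint_pos": joint angles; "joint_vel": joint speeds; "tau": joint torques, N m; "eef_pos": TCP position; "tool_rot": TCP orientation; "ft_force": force on the tool from outside, world axes, zero at the start; "ft_torque": the same for the moment, N m; "grip_width": finger opening in m; "grasp_force": force on a finger pad.
Only numpy, scipy, OpenCV 4.12 (cv2) and the standard library are available. Lean on these libraries where they do the work, as an engineer would, in place of code of your own. Each camera call takes 0.05 s, during which the arm holds its last target. There are 200 camera calls.

### The job

Assemble the pupil's tiered wooden box on its stepped plinth, from the bottom up: first the deep tray, then the middle tray on it, then the shallow tray, and last the lid with the knob. Line each piece up so that the step under it drops fully home inside the rim below and it sits level, and keep the glue bottle and the pencil tin standing. Let go of everything at the end.

Things in the scene. Friction and masses are not known exactly. Their poses are not given: they have to be found in the camera images.
- deep_tray_mid (a point): DEEP TRAY, pale wood, the tallest of three like trays, 124 (its x) x 108 (y) x 78 mm high; this point: its centre, 39 mm up. Walls 12 mm; floor's top 12 mm above the underside. One 10 mm divider across the middle along y, top 9 mm under the rim: grip it there, closing along x (45 mm free each side). Stands on a step 90 x 74 x 6 mm deep that drops into a rim with 5 mm play all round. 0.34 kg.
- middle_tray_mid (a point): MIDDLE TRAY, pale wood, same plan, walls, floor and step as the deep tray (124 x 108 mm) but 60 mm high; this point: its centre, 30 mm above its underside. One 10 mm divider runs LENGTHWISE, along its x, through the middle; its top is 9 mm under the rim, 21 mm above this point: grip it at the middle, closing along the tray's y (37 mm free on each side). 0.30 kg.
- shallow_tray_mid (a point): SHALLOW TRAY, same plan, walls, floor and step, 46 mm high; this point: its centre, 23 mm up. Four compartments: a 10 mm divider across the middle along y, and two 8 mm lengthwise ones in line, 28 mm off the middle towards +y (two narrow slots). Tops 9 mm under the rim, 25 mm above the floor. Grip the cross divider at the middle, closing along x (45 mm free each side). 0.26 kg.
- lid_mid (a point): LID, pale wood board 124 (its x) x 108 (y) mm, top face 16 mm above its underside, the same step beneath (90 x 74 x 6 mm, which it stands on), a turned knob upright at the middle; 48 mm high in all. This point: on the knob's axis, 24 mm above the underside. Knob head 28 mm across, 6 to 20 mm above this point; neck about 20 mm. 0.16 kg.
- plinth: PLINTH, pale wood, loose, 0.45 kg: board 136 (its x) x 120 (y) x 14 mm with a raised rim on it, 124 x 108 mm outside, 100 x 84 inside, top 24 mm above the table. Origin: centre of its underside. Trays have the same rim. A piece fully home has its underside 6 mm below the rim top under it: deep tray 18 mm above the table, middle 90, shallow 144, lid 184. Long sides parallel; half a turn is the same.
- glue_bottle: White glue bottle standing among the parts, 62 mm across, 150 mm high, origin at the centre of its underside. Keep it standing.
- pencil_tin: Metal tin of pencils standing among the parts, 68 mm across, 95 mm high, pencils up to 165 mm, origin at the centre of its underside. Keep it standing.

How it is judged:
On the way, in this order (a step that is already met when the one before it is completed fails the run):
1. the deep tray is fully home on the plinth (z of deep_tray_mid in the frame of plinth between 0.053 and 0.06 m and horizontal distance between deep_tray_mid and plinth below 0.01 m and angle between the x axis of deep_tray_mid and the x axis of plinth, either way round below 0.15 rad and angle between deep_tray_mid's own z axis and vertical below 0.05 rad), for 0.2 s.
2. the middle tray is fully home on the deep tray (z of middle_tray_mid in the frame of deep_tray_mid between 0.059 and 0.066 m and horizontal distance between middle_tray_mid and deep_tray_mid below 0.01 m and angle between the x axis of middle_tray_mid and the x axis of deep_tray_mid, either way round below 0.15 rad and angle between middle_tray_mid's own z axis and vertical below 0.05 rad), for 0.2 s.
3. the shallow tray is fully home on the middle tray (z of shallow_tray_mid in the frame of middle_tray_mid between 0.043 and 0.05 m and horizontal distance between shallow_tray_mid and middle_tray_mid below 0.01 m and angle between the x axis of shallow_tray_mid and the x axis of middle_tray_mid, either way round below 0.15 rad and angle between shallow_tray_mid's own z axis and vertical below 0.05 rad), for 0.2 s.
4. the lid is fully home on the shallow tray (z of lid_mid in the frame of shallow_tray_mid between 0.037 and 0.044 m and horizontal distance between lid_mid and shallow_tray_mid below 0.01 m and angle between the x axis of lid_mid and the x axis of shallow_tray_mid, either way round below 0.15 rad and angle between lid_mid's own z axis and vertical below 0.05 rad), for 0.2 s.
At the end, for the whole second after the job is handed in: Deep tray, middle tray, shallow tray and lid stand in this order on the plinth, each home in the rim below: height within 3 mm, centre within 10 mm, long sides within 0.15 rad (half a turn is the same), level within 0.05 rad; all let go and at rest; bottle and tin standing (all of step 1 and all of step 2 and all of step 3 and all of step 4 and height (world z) of plinth below 0.006 m and angle between plinth's own z axis and vertical below 0.05 rad and linear speed of each of deep_tray, middle_tray, shallow_tray, lid, plinth below 0.02 m/s and angle between each of glue_bottle, pencil_tin's own z axis and vertical below 0.3 rad); the robot touches nothing.
It fails at once if the glue bottle is knocked over (angle between glue_bottle's own z axis and vertical above 0.6 rad).
It fails at once if the pencil tin is knocked over (angle between pencil_tin's own z axis and vertical above 0.6 rad).
It also fails if it takes over 131 s, if anything falls off the work surface, if the arm or the gripper's body presses on something with over 40 N, if the wrist force passes 120 N, or if a joint passes its speed limit or range.

## Working session

There is one attempt and no reset: what is moved stays moved. The work goes in short steps, Python scripts to look and compute and a tool call to move; the robot and the scene stay as the last step left them, time stands still between calls to the robot, and variables do not carry over. Pictures are saved under pics/ and viewed, at most 14 in all, crops included, and the job is handed in when it is done.

Besides the shell and the picture viewer there is one more tool, called after "Call:" as name([rows], argument=value, ...), one row to a line, values as JSON. move_arm: Moves the arm, as the interface text tells. Its arguments: {"type":"object","properties":{"motion":{"type":"array"},"gripper":{"type":"number"}},"required":["motion"]}

```bash
mkdir -p pics; ls; cat > h.py <<'E'
import numpy as np,cv2
from workcell import bot
from scipy.spatial.transform import Rotation as R
def ray(cam,uv,M=None):
    M=M or bot.camera_model(cam);K=np.array(M["K"]);T=np.array(M["world_from_camera"])
    uv=np.atleast_2d(np.array(uv,float))
    d=np.c_[(uv[:,0]-K[0,2])/K[0,0],(uv[:,1]-K[1,2])/K[1,1],np.ones(len(uv))]
    if cam=="wrist":
        r=np.hypot(d[:,0],d[:,1]);s=np.where(r>1e-9,np.sin(r)/np.maximum(r,1e-9),1)
        d=np.c_[d[:,0]*s,d[:,1]*s,np.cos(r)]
    return T[:3,3],d@T[:3,:3].T
def onz(cam,uv,z,M=None):
    o,d=ray(cam,uv,M);return o+d*((z-o[2])/d[:,2])[:,None]
def proj(cam,P,M=None):
    M=M or bot.camera_model(cam);K=np.array(M["K"]);T=np.array(M["world_from_camera"])
    p=(np.atleast_2d(P)-T[:3,3])@T[:3,:3]
    if cam=="wrist":
        r=np.hypot(p[:,0],p[:,1]);th=np.arctan2(r,p[:,2]);q=p[:,:2]/np.maximum(r,1e-12)[:,None]*th[:,None]
    else: q=p[:,:2]/p[:,2:]
    return q*[K[0,0],K[1,1]]+[K[0,2],K[1,2]]
E
python3 - <<'E'
from h import *
for c in["top","side"]:
    im=bot.camera(c);cv2.imwrite(f"pics/{c}0.png",im)
    M=bot.camera_model(c);print(c,np.round(M["K"],1).tolist(),np.round(M["world_from_camera"],3).tolist())
    for n in["deep_tray_mid","middle_tray_mid","shallow_tray_mid","lid_mid","plinth","glue_bottle","pencil_tin"]:
        for r in bot.cut_out(c,n)[:2]:
            m=r["mask"].astype(np.uint8);np.save(f"{c}_{n}.npy",m) if 1 else 0
            print(n,round(r["score"],2),np.round(r["centre"]),m.sum(),cv2.minAreaRect(cv2.findNonZero(m)), np.round(onz(c,[r["centre"][::-1]],0.05),3))
print(bot.get_obs())
E
```

```text
pics
top [[442.3, 0.0, 317.2], [0.0, 442.3, 234.7], [0.0, 0.0, 1.0]] [[0.026, -0.984, 0.176, 0.381], [-1.0, -0.027, -0.003, 0.003], [0.007, -0.176, -0.984, 0.918], [0.0, 0.0, 0.0, 1.0]]
deep_tray_mid 0.6 [185. 426.] 3947 ((427.10003662109375, 183.19998168945312), (59.134586334228516, 69.25386810302734), 18.434946060180664) [[ 0.646 -0.22   0.05 ]]
deep_tray_mid 0.28 [187. 217.] 3375 ((216.99822998046875, 185.09429931640625), (63.29395294189453, 54.70363998413086), 72.6459732055664) [[0.628 0.205 0.05 ]]
middle_tray_mid 0.6 [192. 310.] 3548 ((313.21380615234375, 193.01019287109375), (56.079315185546875, 65.83016967773438), 2.726310968399048) [[0.623 0.018 0.05 ]]
shallow_tray_mid 0.82 [187. 217.] 3615 ((217.30276489257812, 185.00918579101562), (65.51531982421875, 57.27801513671875), 73.3007583618164) [[0.63  0.205 0.05 ]]
lid_mid 0.65 [268. 269.] 3235 ((269.0328369140625, 270.7153015136719), (62.7098503112793, 53.73909378051758), 70.01689147949219) [[0.466 0.092 0.05 ]]
lid_mid 0.3 [284. 482.] 1697 ((481.5, 284.0), (36.0, 63.0), 90.0) [[ 0.446 -0.324  0.05 ]]
plinth 0.71 [275. 152.] 4
[... 1916 characters left out ...]
6  0.05 ]]
{'clock': 0.8, 'joint_pos': array([1.32797009e+00, 2.40570293e-01, 5.03001386e-03, 1.33524880e+00,
       2.38629067e-05, 1.57079188e+00]), 'joint_vel': array([-0.00059219, -0.00151093, -0.00143791, -0.00031752, -0.00014823,
       -0.0011945 ]), 'tau': array([ 1.00455377e-04, -3.72150743e+01,  2.52679807e+01,  9.13430831e-04,
        1.62777624e-04, -3.73632645e-06]), 'eef_pos': array([0.12021514, 0.4853277 , 0.2313328 ]), 'tool_rot': array([ 1.21112838e-01,  9.92638746e-01,  5.04294650e-06, -1.14046240e-05]), 'ft_force': array([0.83055785, 0.37471139, 1.19387637]), 'ft_torque': array([-0.00560453,  0.0083763 ,  0.01342226]), 'grasp_force': 0.0, 'grip_width': 0.08573808547907716}
```

```bash
python3 - <<'E'
import cv2,numpy as np
t=cv2.imread("pics/top0.png")[80:380,60:560];s=cv2.imread("pics/side0.png")[80:480,120:500]
cv2.imwrite("pics/t.png",cv2.resize(t,None,fx=1.6,fy=1.6,interpolation=3));cv2.imwrite("pics/s.png",cv2.resize(s,None,fx=1.5,fy=1.5,interpolation=3))
E
cat >> h.py <<'E'
from scipy.optimize import minimize
def box(a,b,z0,z1): return [[sx*a/2,sy*b/2,z] for sx in(-1,1) for sy in(-1,1) for z in(z0,z1)]
def disc(r,z): return [[r*np.cos(t),r*np.sin(t),z] for t in np.arange(0,6.28,.4)]
SH={"deep_tray_mid":[box(.124,.108,.006,.078)],"middle_tray_mid":[box(.124,.108,.006,.060)],"shallow_tray_mid":[box(.124,.108,.006,.046)],
"lid_mid":[box(.124,.108,.006,.016),disc(.014,.030)+disc(.014,.044),disc(.01,.016)+disc(.01,.03)],
"plinth":[box(.136,.120,0,.014),box(.124,.108,.014,.024)],
"glue_bottle":[disc(.031,0)+disc(.031,.1)],"pencil_tin":[disc(.034,0)+disc(.034,.095)]}
def sil(cam,M,n,p,S=4,z=0):
    c,s=np.cos(p[2]),np.sin(p[2]);im=np.zeros((480*S,640*S),np.uint8)
    for b in SH[n]:
        b=np.array(b);P=np.c_[b[:,0]*c-b[:,1]*s+p[0],b[:,0]*s+b[:,1]*c+p[1],b[:,2]+z]
        cv2.fillConvexPoly(im,cv2.convexHull(np.round((proj(cam,P,M)+.5)*S).astype(np.int32)),1)
    return im
def fit(n,masks,p0,z=0,S=4,Ms=None):
    Ms=Ms or {c:bot.camera_model(c) for c in masks};big={c:cv2.resize(m.astype(np.uint8),None,fx=S,fy=S,interpolation=0) for c,m in masks.items()}
    def cost(p):
        return sum(1-np.logical_and(a,b).sum()/np.logical_or(a,b).sum() for a,b in((sil(c,Ms[c],n,p,S,z),big[c]) for c in masks))
    best=None
    for y in (np.arange(0,np.pi,np.pi/8) if p0[2] is None else [p0[2]]):
        r=minimize(cost,[p0[0],p0[1],y],method="Nelder-Mead",options=dict(initial_simplex=[[p0[0],p0[1],y],[p0[0]+.01,p0[1],y],[p0[0],p0[1]+.01,y],[p0[0],p0[1],y+.2]],maxfev=70))
        if best is None or r.fun<best.fun: best=r
    r=minimize(cost,best.x,method="Nelder-Mead",options=dict(initial_simplex=best.x+np.array([[0,0,0],[.003,0,0],[0,.003,0],[0,0,.08]]),maxfev=80))
    return r.x,r.fun
E
cat > f.py <<'E'
from h import *
G={"deep_tray_mid":(.64,-.22),"middle_tray_mid":(.62,.02),"shallow_tray_mid":(.63,.21),"lid_mid":(.46,.1),"plinth":(.44,.34),"glue_bottle":(.43,-.11),"pencil_tin":(.445,-.32)}
for c in ["top","side"]: bot.camera(c)
for n,g in G.items():
    ms={}
    for c in["top","side"]:
        rs=bot.cut_out(c,n)
        if rs:
            r=min(rs,key=lambda r:np.linalg.norm(onz(c,[r["centre"][::-1]],.05)[0,:2]-g)); ms[c]=r["mask"]
    for k in [ms]+[{c:m} for c,m in ms.items()]:
        x,f=fit(n,k,(*g,None),S=2);print(n,list(k),np.round(x[:2],4),round(np.degrees(x[2]),1),round(f,3))
E
time python3 f.py
```

```text
deep_tray_mid ['top', 'side'] [ 0.6507 -0.2194] 161.9 0.061
deep_tray_mid ['top'] [ 0.6516 -0.2192] -17.6 0.023
deep_tray_mid ['side'] [ 0.6513 -0.221 ] 162.6 0.029
middle_tray_mid ['top', 'side'] [0.6251 0.0107] 178.7 0.045
middle_tray_mid ['top'] [0.625 0.011] -1.1 0.021
middle_tray_mid ['side'] [0.6251 0.009 ] 178.7 0.022
shallow_tray_mid ['top', 'side'] [0.6404 0.2103] 20.0 0.054
shallow_tray_mid ['top'] [0.6402 0.2102] 20.2 0.024
shallow_tray_mid ['side'] [0.6406 0.2095] 19.8 0.025
lid_mid ['top', 'side'] [0.4659 0.0966] 22.6 0.087
lid_mid ['top'] [0.4658 0.0967] 22.1 0.026
lid_mid ['side'] [0.4668 0.0946] 22.7 0.056
plinth ['top'] [0.4654 0.331 ] 162.7 0.025
plinth ['top'] [0.4654 0.331 ] 162.7 0.025
glue_bottle ['top', 'side'] [ 0.4365 -0.1043] -8.7 0.263
glue_bottle ['top'] [ 0.436 -0.103] 61.4 0.084
glue_bottle ['side'] [ 0.4375 -0.1084] 166.7 0.158
pencil_tin ['top', 'side'] [ 0.4462 -0.3121] 6.0 0.248
pencil_tin ['top'] [ 0.4459 -0.3117] 94.8 0.086
pencil_tin ['side'] [ 0.4462 -0.3147] 43.8 0.154
real	0m45.046s
user	0m25.303s
sys	0m16.928s
```

View pics/t.png

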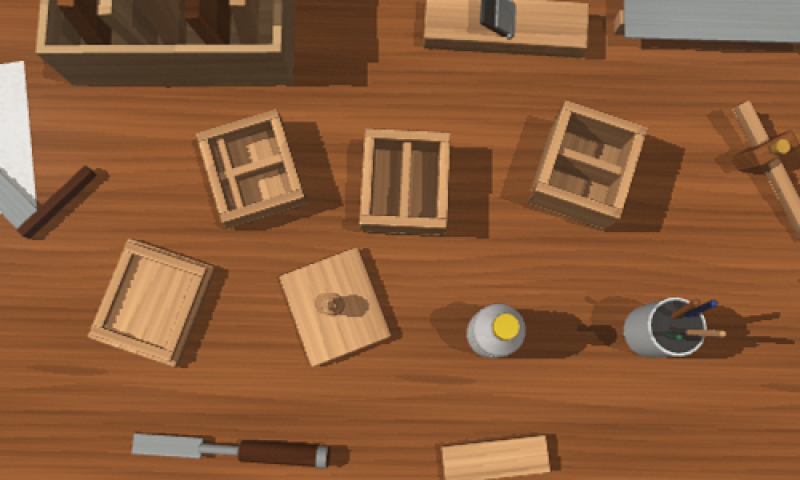

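View pics/s.png

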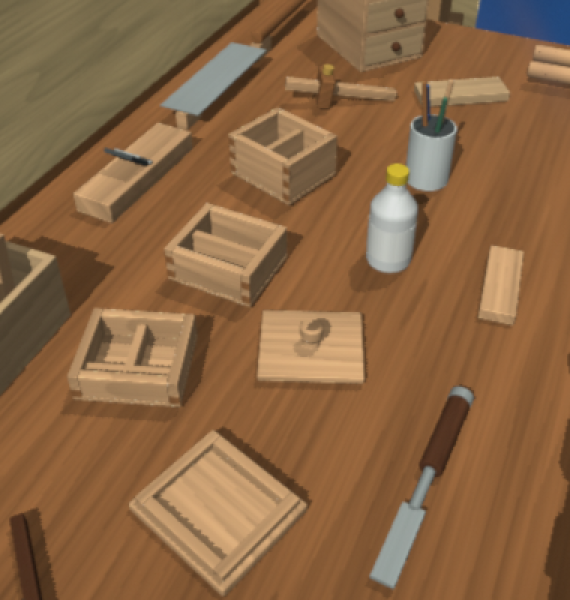

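```bash
cat > mv.py <<'E'
import sys
from h import *
# usage: mv.py x y psi_deg [z]: shift in tool axes (cm) and yaw (deg) from the present pose
def go(x,y,psi,z=None):
    o=bot.get_obs();p=o["eef_pos"];Rm=R.from_quat(o["tool_rot"]).as_matrix()
    d=Rm.T@(np.array([x,y,p[2] if z is None else z])-p)
    cur=np.degrees(np.arctan2(Rm[1,1],Rm[0,1]))
    print("t",round(o["clock"],1),"p",np.round(p,4),"psi",round(cur,2),"q",np.round(o["joint_pos"],2),"F",np.round(o["ft_force"],1),"w",round(o["grip_width"],4),"tilt",np.round(np.degrees(np.arccos(-Rm[2,2])),2))
    print("shift cm",np.round(d*100,2),"yaw",round(cur-psi,1))
if __name__=="__main__": go(*map(float,sys.argv[1:]))
E
python3 mv.py .651 -.22 -17.8 .20
```

```text
t 1.6 p [0.1202 0.4854 0.2313] psi 76.09 q [ 1.33  0.24  0.01  1.34 -0.    1.57] F [-0.1  0.2  0.7] w 0.0857 tilt 0.0
shift cm [-68.48 -55.71   3.13] yaw 93.9
```

Call:
move_arm([
  {"x":-4,"y":-3,"yaw":9},
  {"x":-8,"y":-6.5,"yaw":18},
  {"x":-12.5,"y":-10,"yaw":27},
  {"x":-17,"y":-13.8,"yaw":36},
  {"x":-21.5,"y":-17.5,"yaw":45},
  {"x":-26,"y":-21,"yaw":54},
  {"x":-30.5,"y":-24.8,"yaw":63},
  {"x":-35,"y":-28.5,"yaw":72},
  {"x":-39.5,"y":-32,"yaw":81},
  {"x":-44,"y":-35.8,"yaw":90},
  {"x":-48.5,"y":-39.5,"yaw":93.9},
  {"x":-53,"y":-43,"yaw":93.9},
  {"x":-57.5,"y":-46.8,"yaw":93.9},
  {"x":-62,"y":-50.4,"yaw":93.9},
  {"x":-66,"y":-53.7,"yaw":93.9},
  {"x":-68.5,"y":-55.7,"z":1,"yaw":93.9},
  {"x":-68.5,"y":-55.7,"z":3.1,"yaw":93.9},
  {"x":-68.5,"y":-55.7,"z":3.1,"yaw":93.9},
  {"x":-68.5,"y":-55.7,"z":3.1,"yaw":93.9},
], gripper=0)

```text
invalid input at $.motion[0]: expected keys x, y, z, yaw
```

```bash
python3 - <<'E'
from h import *
M=bot.camera_model("wrist");im=bot.camera("wrist");print(np.round(M["K"],0).tolist())
cv2.imwrite("pics/w1.png",im)
for n,g in {"deep_tray_mid":(.651,-.22)}.items():
    rs=bot.cut_out("wrist",n);print([(round(r["score"],2),np.round(r["centre"])) for r in rs])
bot.camera("side")
for r in bot.cut_out("side","plinth")[:2]:
    print(np.round(r["centre"]),r["score"])
    if r["centre"][0]>370:print(fit("plinth",{"side":r["mask"]},(.465,.331,-.302),S=2))
E
python3 mv.py .651 -.22 -17.8 .038
```

```text
[[372.0, 0.0, 327.0], [0.0, 372.0, 242.0], [0.0, 0.0, 1.0]]
[]
t 1.8 p [0.1202 0.4853 0.2313] psi 76.09 q [1.33 0.24 0.01 1.34 0.   1.57] F [0.2 0.  0.2] w 0.0854 tilt 0.0
shift cm [-68.48 -55.7   19.33] yaw 93.9
```

View pics/w1.png

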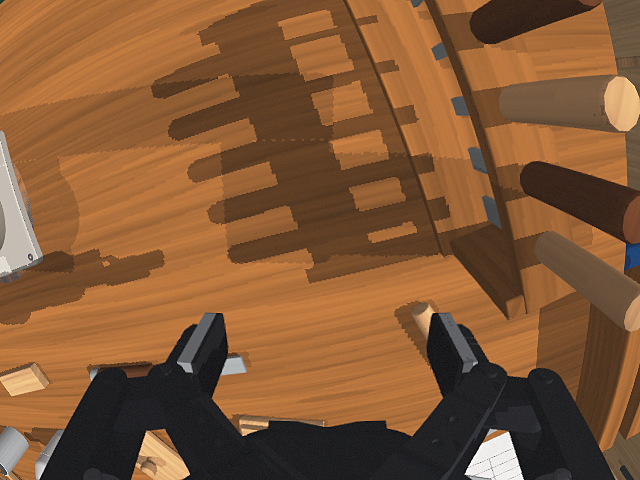

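The move was refused (all keys are needed); the picture shows only the start pose, with the open fingers at (205,340) and (450,340).

Call:
move_arm([
  {"x":-4,"y":-3,"z":0,"yaw":9},
  {"x":-8,"y":-6.5,"z":0,"yaw":18},
  {"x":-12.5,"y":-10,"z":0,"yaw":27},
  {"x":-17,"y":-13.8,"z":0,"yaw":36},
  {"x":-21.5,"y":-17.5,"z":0,"yaw":45},
  {"x":-26,"y":-21,"z":0,"yaw":54},
  {"x":-30.5,"y":-24.8,"z":0,"yaw":63},
  {"x":-35,"y":-28.5,"z":0,"yaw":72},
  {"x":-39.5,"y":-32,"z":0,"yaw":81},
  {"x":-44,"y":-35.8,"z":0,"yaw":90},
  {"x":-48.5,"y":-39.5,"z":0,"yaw":93.9},
  {"x":-53,"y":-43,"z":0,"yaw":93.9},
  {"x":-57.5,"y":-46.8,"z":0,"yaw":93.9},
  {"x":-62,"y":-50.4,"z":0,"yaw":93.9},
  {"x":-66,"y":-53.7,"z":0,"yaw":93.9},
  {"x":-68.5,"y":-55.7,"z":1,"yaw":93.9},
  {"x":-68.5,"y":-55.7,"z":3.1,"yaw":93.9},
  {"x":-68.5,"y":-55.7,"z":3.1,"yaw":93.9},
  {"x":-68.5,"y":-55.7,"z":3.1,"yaw":93.9},
], gripper=0)

```text
clock: 4.18
eef_pos: [0.6513, -0.2197, 0.201]
tool_rot: [0.808, 0.589, 0.0, 0.0]
ft_force: [0.2, 0.3, -0.4]
grip_width: 0.0426
grasp_force: 0.0
```

```bash
python3 - <<'E'
from h import *
M=bot.camera_model("wrist");im=bot.camera("wrist")
# overlay model: rim corners and divider top
c,s=np.cos(np.radians(-17.8)),np.sin(np.radians(-17.8));o=np.array([.651,-.22])
def W(a,z): a=np.array(a);return np.c_[a[:,0]*c-a[:,1]*s+o[0],a[:,0]*s+a[:,1]*c+o[1],np.full(len(a),z)]
for a,z in [([[.062,.054],[-.062,.054],[-.062,-.054],[.062,-.054]],.078),([[.005,.042],[-.005,.042],[-.005,-.042],[.005,-.042]],.069)]:
    cv2.polylines(im,[proj("wrist",W(a,z),M).round().astype(np.int32)],True,(0,0,255),1)
cv2.imwrite("pics/w2.png",im)
bot.camera("side")
for r in bot.cut_out("side","plinth")[:2]:
    print(np.round(r["centre"]),r["score"])
    if r["centre"][0]>370:print(fit("plinth",{"side":r["mask"]},(.465,.331,-.302),S=2))
E
python3 mv.py .651 -.22 -17.8 .038
```

```text
[419. 266.] 0.95
(array([ 0.46598828,  0.33060231, -0.30036999]), np.float64(0.029666771127128344))
t 4.3 p [ 0.6517 -0.2197  0.202 ] psi -17.77 q [-0.33  0.64  0.55  1.48  0.    1.56] F [-0.2  0.3 -0.1] w 0.0425 tilt 0.14
shift cm [-0.05 -0.09 16.4 ] yaw 0.0
```

View pics/w2.png

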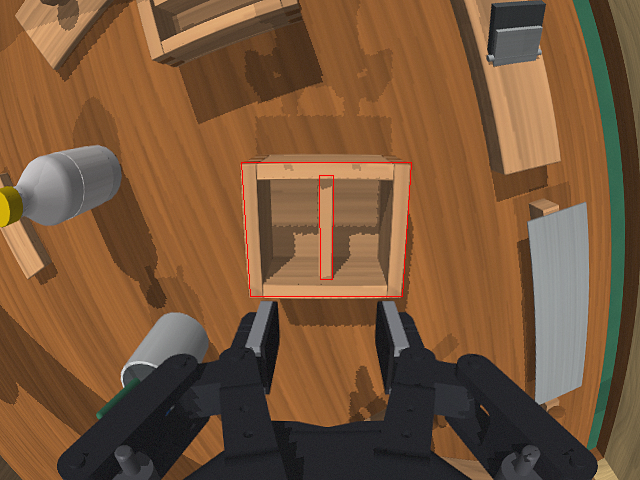

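Call:
move_arm([
  {"x":0,"y":-0.1,"z":3,"yaw":0},
  {"x":0,"y":-0.1,"z":6.5,"yaw":0},
  {"x":0,"y":-0.1,"z":10,"yaw":0},
  {"x":0,"y":-0.1,"z":13,"yaw":0},
  {"x":0,"y":-0.1,"z":15,"yaw":0},
  {"x":0,"y":-0.1,"z":16.3,"yaw":0},
  {"x":0,"y":-0.1,"z":16.3,"yaw":0},
  {"x":0,"y":-0.1,"z":16.3,"yaw":0},
])

```text
clock: 5.32
eef_pos: [0.6512, -0.2199, 0.0387]
tool_rot: [0.808, 0.589, 0.001, 0.001]
ft_force: [0.2, -0.2, 0.5]
grip_width: 0.0427
grasp_force: 0.0
```

Call:
move_arm([
  {"x":0,"y":0,"z":0,"yaw":0},
  {"x":0,"y":0,"z":0,"yaw":0},
  {"x":0,"y":0,"z":0,"yaw":0},
  {"x":0,"y":0,"z":0,"yaw":0},
  {"x":0,"y":0,"z":0,"yaw":0},
  {"x":0,"y":0,"z":0,"yaw":0},
], gripper=-1)

```text
clock: 6.08
eef_pos: [0.6507, -0.2199, 0.0384]
tool_rot: [0.808, 0.589, 0.0, 0.001]
ft_force: [-1.7, 0.5, 6.3]
grip_width: 0.0091
grasp_force: 59.9
```

Call:
move_arm([
  {"x":0,"y":0,"z":-1,"yaw":0},
  {"x":0,"y":0,"z":-3.5,"yaw":0},
  {"x":0,"y":0,"z":-7,"yaw":0},
  {"x":0,"y":0,"z":-11,"yaw":0},
  {"x":0,"y":0,"z":-15,"yaw":0},
  {"x":0,"y":0,"z":-17,"yaw":0},
  {"x":0,"y":0,"z":-18,"yaw":0},
  {"x":0,"y":0,"z":-18,"yaw":0},
])

```text
clock: 7.08
eef_pos: [0.6502, -0.2197, 0.2168]
tool_rot: [0.808, 0.589, -0.0, -0.0]
ft_force: [-0.3, 0.3, -4.8]
grip_width: 0.0089
grasp_force: 58.8
```

```bash
python3 mv.py .4657 .3308 -17.3
```

```text
t 7.1 p [ 0.6502 -0.2197  0.2168] psi -17.81 q [-0.33  0.64  0.59  1.51  0.    1.56] F [-0.3  0.3 -4.8] w 0.0089 tilt 0.03
shift cm [ 4.677e+01 -3.440e+01  2.000e-02] yaw -0.5
```

Call:
move_arm([
  {"x":1,"y":-0.7,"z":0,"yaw":-0.5},
  {"x":3.5,"y":-2.6,"z":0,"yaw":-0.5},
  {"x":7,"y":-5.1,"z":0,"yaw":-0.5},
  {"x":11,"y":-8.1,"z":0,"yaw":-0.5},
  {"x":15,"y":-11,"z":0,"yaw":-0.5},
  {"x":19,"y":-14,"z":0,"yaw":-0.5},
  {"x":23,"y":-16.9,"z":0,"yaw":-0.5},
  {"x":27,"y":-19.9,"z":0,"yaw":-0.5},
  {"x":31,"y":-22.8,"z":0,"yaw":-0.5},
  {"x":35,"y":-25.7,"z":0,"yaw":-0.5},
  {"x":39,"y":-28.7,"z":0,"yaw":-0.5},
  {"x":42.5,"y":-31.3,"z":0,"yaw":-0.5},
  {"x":45,"y":-33.1,"z":0,"yaw":-0.5},
  {"x":46.3,"y":-34.1,"z":0,"yaw":-0.5},
  {"x":46.8,"y":-34.4,"z":0,"yaw":-0.5},
  {"x":46.8,"y":-34.4,"z":0,"yaw":-0.5},
  {"x":46.8,"y":-34.4,"z":4,"yaw":-0.5},
  {"x":46.8,"y":-34.4,"z":8,"yaw":-0.5},
  {"x":46.8,"y":-34.4,"z":11,"yaw":-0.5},
  {"x":46.8,"y":-34.4,"z":11,"yaw":-0.5},
])

```text
clock: 9.57
eef_pos: [0.4644, 0.3283, 0.1046]
tool_rot: [0.806, 0.592, -0.003, 0.0]
ft_force: [-0.3, -0.2, -4.0]
grip_width: 0.009
grasp_force: 58.8
```

```bash
python3 mv.py .4657 .3308 -17.3 .057; python3 - <<'E'
from h import *
z=float(bot.get_obs()["eef_pos"][2])-.0385;print("under",z)
ms={}
for c,n in[("top","deep_tray_mid"),("side","deep_tray_mid")]:
    im=bot.camera(c);cv2.imwrite(f"pics/{c}3.png",im)
    rs=bot.cut_out(c,n)
    for r in rs:
        q=onz(c,[r["centre"][::-1]],z+.05)[0]
        if abs(q[0]-.465)<.06 and abs(q[1]-.33)<.06: ms[c]=r["mask"]
    if c in ms:print(c,fit(n,{c:ms[c]},(.466,.331,-.302),z=z,S=2))
if len(ms)==2:print(fit(n,ms,(.466,.331,-.302),z=z,S=2))
E
```

```text
t 9.6 p [0.4644 0.3283 0.1046] psi -17.43 q [ 0.62  0.46 -0.01  1.1  -0.    2.49] F [-0.3 -0.2 -4. ] w 0.009 tilt 0.4
shift cm [0.31 0.07 4.76] yaw -0.1
under 0.06610702258475748
top (array([ 0.46526835,  0.32816189, -0.31479351]), np.float64(0.42813199105145416))
side (array([ 0.4688082 ,  0.32807416, -0.30543006]), np.float64(0.27870466321243526))
(array([ 0.46625118,  0.32876565, -0.3180656 ]), np.float64(0.7252305045457211))
```

Call:
move_arm([
  {"x":0,"y":0,"z":2,"yaw":0},
  {"x":0,"y":0,"z":2,"yaw":0},
  {"x":0,"y":0,"z":2,"yaw":0},
])

```text
clock: 10.15
eef_pos: [0.4666, 0.3315, 0.0887]
tool_rot: [0.805, 0.593, 0.001, 0.0]
ft_force: [-0.6, -0.1, -3.9]
grip_width: 0.0097
grasp_force: 58.9
```

```bash
python3 mv.py .4657 .3308 -17.3 .057; python3 - <<'E'
from h import *
a=bot.camera("top")[200:350,80:280];b=bot.camera("side")[300:480,170:370]
a=cv2.resize(a,(400,300),interpolation=3);b=cv2.resize(b,(400,360),interpolation=3)
cv2.imwrite("pics/c4.png",np.hstack([cv2.copyMakeBorder(a,0,60,0,0,0),b]))
E
```

```text
t 10.2 p [0.4666 0.3315 0.0887] psi -17.31 q [ 0.62  0.48 -0.04  1.06 -0.    2.49] F [-0.6 -0.1 -3.9] w 0.0097 tilt 0.12
shift cm [-0.1  -0.07  3.17] yaw -0.0
```

View pics/c4.png

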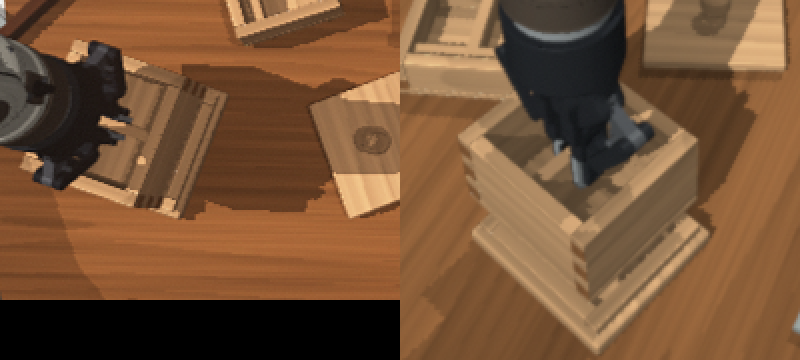

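The tray hangs level and aligned above the plinth (right half, rim corner (580,235) over plinth corner (600,345)). Lowering.

Call:
move_arm([
  {"x":0,"y":0,"z":1,"yaw":0},
  {"x":0,"y":0,"z":2,"yaw":0},
  {"x":0,"y":0,"z":2.5,"yaw":0},
  {"x":0,"y":0,"z":2.9,"yaw":0},
  {"x":0,"y":0,"z":3.2,"yaw":0},
  {"x":0,"y":0,"z":3.2,"yaw":0},
])

```text
clock: 11.0
eef_pos: [0.4658, 0.331, 0.0564]
tool_rot: [0.805, 0.593, 0.0, -0.0]
ft_force: [-3.5, -2.5, 3.7]
grip_width: 0.0089
grasp_force: 60.2
```

```bash
python3 mv.py .4657 .3308 -17.3 .0565
```

```text
t 11.0 p [0.4658 0.331  0.0564] psi -17.31 q [ 0.62  0.51 -0.08  0.98  0.    2.49] F [-3.5 -2.5  3.7] w 0.0089 tilt 0.02
shift cm [-0.02  0.   -0.01] yaw -0.0
```

Home at the right height with a slight upward load. Release and lift.

Call:
move_arm([
  {"x":0,"y":0,"z":0,"yaw":0},
  {"x":0,"y":0,"z":0,"yaw":0},
  {"x":0,"y":0,"z":0,"yaw":0},
  {"x":0,"y":0,"z":0,"yaw":0},
  {"x":0,"y":0,"z":-3,"yaw":0},
  {"x":0,"y":0,"z":-7,"yaw":0},
  {"x":0,"y":0,"z":-11,"yaw":0},
  {"x":0,"y":0,"z":-14,"yaw":0},
  {"x":0,"y":0,"z":-14,"yaw":0},
], gripper=-0.2)

```text
clock: 12.12
eef_pos: [0.4675, 0.3322, 0.1983]
tool_rot: [0.805, 0.593, 0.003, 0.0]
ft_force: [-0.2, -0.2, 0.3]
grip_width: 0.034
grasp_force: 0.0
```

```bash
python3 mv.py .625 .010 88.8
```

```text
t 12.1 p [0.4675 0.3322 0.1983] psi -17.31 q [0.62 0.4  0.14 1.31 0.   2.49] F [-0.2 -0.2  0.3] w 0.034 tilt 0.37
shift cm [-26.08  24.63  -0.04] yaw -106.1
```

Call:
move_arm([
  {"x":-2,"y":2,"z":0,"yaw":-9.5},
  {"x":-5,"y":4.8,"z":0,"yaw":-19},
  {"x":-8,"y":7.6,"z":0,"yaw":-28.5},
  {"x":-11,"y":10.5,"z":0,"yaw":-38},
  {"x":-14,"y":13.4,"z":0,"yaw":-47.5},
  {"x":-17,"y":16.2,"z":0,"yaw":-57},
  {"x":-20,"y":19.1,"z":0,"yaw":-66.5},
  {"x":-22.5,"y":21.5,"z":0,"yaw":-76},
  {"x":-24.5,"y":23.4,"z":0,"yaw":-85.5},
  {"x":-25.9,"y":24.7,"z":0,"yaw":-95},
  {"x":-25.9,"y":24.7,"z":0,"yaw":-103},
  {"x":-25.9,"y":24.7,"z":0,"yaw":-106.1},
  {"x":-25.9,"y":24.7,"z":0,"yaw":-106.1},
  {"x":-25.9,"y":24.7,"z":0,"yaw":-106.1},
  {"x":-25.9,"y":24.7,"z":0,"yaw":-106.1},
])

```text
clock: 14.0
eef_pos: [0.6245, 0.0104, 0.1949]
tool_rot: [0.011, 1.0, -0.0, -0.0]
ft_force: [-0.2, 0.8, 0.0]
grip_width: 0.0345
grasp_force: 0.0
```

```bash
cat > chk.py <<'E'
from h import *
import sys
# fit a placed piece: name z x y yawdeg
def chk(n,z,x,y,yd):
    ms={}
    for c in["top","side"]:
        im=bot.camera(c);cv2.imwrite(f"pics/{c}_{n}_{z}.png",im)
        best=None
        for r in bot.cut_out(c,n):
            s=sil(c,bot.camera_model(c),n,(x,y,np.radians(yd)),1,z)
            iou=(s.astype(bool)&r["mask"]).sum()/(s.astype(bool)|r["mask"]).sum()
            if best is None or iou>best[0]: best=(iou,r["mask"])
        if best is not None and best[0]>.4: ms[c]=best[1]
    for k in [{c:m} for c,m in ms.items()]+([ms] if len(ms)==2 else []):
        p,f=fit(n,k,(x,y,np.radians(yd)),z=z,S=2);print(n,list(k),np.round(p[:2],4),round(np.degrees(p[2]),1),round(f,3))
if __name__=="__main__": chk(sys.argv[1],*map(float,sys.argv[2:]))
E
python3 chk.py deep_tray_mid .018 .4657 .3308 -17.3; python3 chk.py middle_tray_mid 0 .625 .010 -1.2;python3 mv.py .625 .010 88.8 .022
python3 - <<'E'
from h import *
M=bot.camera_model("wrist");im=bot.camera("wrist")
c,s=np.cos(np.radians(-1.2)),np.sin(np.radians(-1.2));o=np.array([.625,.010])
def W(a,z): a=np.array(a);return np.c_[a[:,0]*c-a[:,1]*s+o[0],a[:,0]*s+a[:,1]*c+o[1],np.full(len(a),z)]
for a,z in [([[.062,.054],[-.062,.054],[-.062,-.054],[.062,-.054]],.060),([[.05,.005],[-.05,.005],[-.05,-.005],[.05,-.005]],.051)]:
    cv2.polylines(im,[proj("wrist",W(a,z),M).round().astype(np.int32)],True,(0,0,255),1)
cv2.imwrite("pics/w5.png",im[:400,120:560])
E
```

```text
deep_tray_mid ['top'] [0.4668 0.3301] -18.8 0.044
deep_tray_mid ['side'] [0.4664 0.3302] -17.6 0.017
deep_tray_mid ['top', 'side'] [0.4663 0.3305] -17.7 0.063
middle_tray_mid ['side'] [0.6248 0.0098] 0.2 0.045
t 14.4 p [0.6247 0.0103 0.1954] psi 88.78 q [ 0.02  0.51  0.3   1.37 -0.    0.04] F [-0.  -0.1 -1.4] w 0.034 tilt 0.01
shift cm [-0.03 -0.03 17.34] yaw -0.0
```

View pics/w5.png

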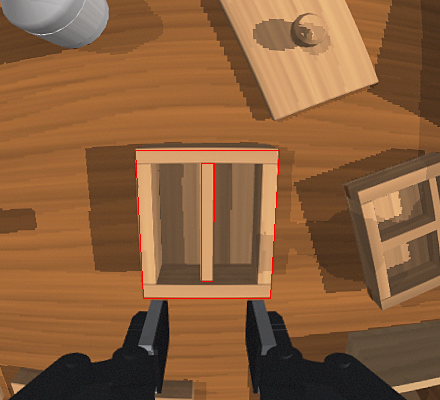

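The model outline lies exactly on the middle tray (divider at (207,220)); the deep tray fits within 1 mm of the plinth. Descend and grip.

Call:
move_arm([
  {"x":0,"y":0,"z":3,"yaw":0},
  {"x":0,"y":0,"z":7,"yaw":0},
  {"x":0,"y":0,"z":11,"yaw":0},
  {"x":0,"y":0,"z":14,"yaw":0},
  {"x":0,"y":0,"z":16,"yaw":0},
  {"x":0,"y":0,"z":17.3,"yaw":0},
  {"x":0,"y":0,"z":17.3,"yaw":0},
  {"x":0,"y":0,"z":17.3,"yaw":0},
])

```text
clock: 15.45
eef_pos: [0.6255, 0.0103, 0.0233]
tool_rot: [0.011, 1.0, 0.0, 0.001]
ft_force: [0.3, 0.3, 0.2]
grip_width: 0.0339
grasp_force: 0.0
```

Call:
move_arm([
  {"x":0,"y":0,"z":0,"yaw":0},
  {"x":0,"y":0,"z":0,"yaw":0},
  {"x":0,"y":0,"z":0,"yaw":0},
  {"x":0,"y":0,"z":0,"yaw":0},
  {"x":0,"y":0,"z":0,"yaw":0},
  {"x":0,"y":0,"z":0,"yaw":0},
], gripper=-1)

```text
clock: 16.2
eef_pos: [0.6256, 0.0102, 0.0236]
tool_rot: [0.011, 1.0, -0.0, 0.001]
ft_force: [-0.0, -1.5, 6.6]
grip_width: 0.0092
grasp_force: 60.2
```

Call:
move_arm([
  {"x":0,"y":0,"z":-1,"yaw":0},
  {"x":0,"y":0,"z":-4,"yaw":0},
  {"x":0,"y":0,"z":-8,"yaw":0},
  {"x":0,"y":0,"z":-12,"yaw":0},
  {"x":0,"y":0,"z":-16,"yaw":0},
  {"x":0,"y":0,"z":-19,"yaw":0},
  {"x":0,"y":0,"z":-20,"yaw":0},
  {"x":0,"y":0,"z":-20,"yaw":0},
  {"x":0,"y":0,"z":-20,"yaw":0},
])

```text
clock: 17.32
eef_pos: [0.6235, 0.0103, 0.2201]
tool_rot: [0.011, 1.0, -0.0, -0.002]
ft_force: [-0.1, -1.1, -3.2]
grip_width: 0.0087
grasp_force: 59.1
```

```bash
python3 mv.py .4662 .3305 72.5
```

```text
t 17.3 p [0.6235 0.0103 0.2201] psi 88.79 q [0.02 0.5  0.36 1.43 0.   0.04] F [-0.1 -1.1 -3.2] w 0.0087 tilt 0.23
shift cm [16.41 31.68  0.06] yaw 16.3
```

Call:
move_arm([
  {"x":0.5,"y":1,"z":0,"yaw":2},
  {"x":1.6,"y":3,"z":0,"yaw":4},
  {"x":3.1,"y":6,"z":0,"yaw":6},
  {"x":4.7,"y":9,"z":0,"yaw":8},
  {"x":6.3,"y":12,"z":0,"yaw":10},
  {"x":7.8,"y":15,"z":0,"yaw":12},
  {"x":9.4,"y":18,"z":0,"yaw":14},
  {"x":11,"y":21,"z":0,"yaw":16.3},
  {"x":12.5,"y":24,"z":0,"yaw":16.3},
  {"x":14.1,"y":27,"z":0,"yaw":16.3},
  {"x":15.4,"y":29.5,"z":0,"yaw":16.3},
  {"x":16.2,"y":31,"z":0,"yaw":16.3},
  {"x":16.6,"y":31.7,"z":0,"yaw":16.3},
  {"x":16.6,"y":31.7,"z":0,"yaw":16.3},
  {"x":16.6,"y":31.7,"z":3,"yaw":16.3},
  {"x":16.6,"y":31.7,"z":6,"yaw":16.3},
  {"x":16.6,"y":31.7,"z":7.5,"yaw":16.3},
  {"x":16.6,"y":31.7,"z":7.5,"yaw":16.3},
  {"x":16.6,"y":31.7,"z":7.5,"yaw":16.3},
  {"x":16.6,"y":31.7,"z":7.5,"yaw":16.3},
])

```text
clock: 19.82
eef_pos: [0.4662, 0.3312, 0.1487]
tool_rot: [0.152, 0.988, 0.001, 0.001]
ft_force: [-0.5, 0.1, -2.6]
grip_width: 0.009
grasp_force: 59.0
```

```bash
python3 mv.py .4662 .3305 72.5 .1135; python3 chk.py middle_tray_mid .1235 .4662 .3305 -17.5
```

```text
t 19.8 p [0.4662 0.3312 0.1487] psi 72.48 q [ 0.62  0.43  0.05  1.19 -0.    0.92] F [-0.5  0.1 -2.6] w 0.009 tilt 0.16
shift cm [-0.01 -0.08  3.52] yaw -0.0
middle_tray_mid ['top'] [0.4651 0.3324] -17.1 0.322
middle_tray_mid ['side'] [0.4656 0.331 ] -17.5 0.327
middle_tray_mid ['top', 'side'] [0.4651 0.3322] -17.8 0.655
```

Aligned; lower and release.

Call:
move_arm([
  {"x":0,"y":0,"z":1,"yaw":0},
  {"x":0,"y":0,"z":2,"yaw":0},
  {"x":0,"y":0,"z":2.7,"yaw":0},
  {"x":0,"y":0,"z":3.2,"yaw":0},
  {"x":0,"y":0,"z":3.5,"yaw":0},
  {"x":0,"y":0,"z":3.5,"yaw":0},
  {"x":0,"y":0,"z":3.5,"yaw":0},
])

```text
clock: 20.9
eef_pos: [0.4651, 0.3306, 0.1136]
tool_rot: [0.152, 0.988, 0.0, 0.0]
ft_force: [-3.7, -2.5, 5.9]
grip_width: 0.0085
grasp_force: 60.3
```

```bash
python3 mv.py .4662 .3305 72.5 .1135
```

```text
t 20.9 p [0.4651 0.3306 0.1136] psi 72.49 q [ 0.62  0.45 -0.    1.11 -0.    0.92] F [-3.7 -2.5  5.9] w 0.0085 tilt 0.02
shift cm [-0.11  0.02  0.01] yaw -0.0
```

Call:
move_arm([
  {"x":0,"y":0,"z":0,"yaw":0},
  {"x":0,"y":0,"z":0,"yaw":0},
  {"x":0,"y":0,"z":0,"yaw":0},
  {"x":0,"y":0,"z":0,"yaw":0},
  {"x":0,"y":0,"z":-2,"yaw":0},
  {"x":0,"y":0,"z":-5,"yaw":0},
  {"x":0,"y":0,"z":-9,"yaw":0},
  {"x":0,"y":0,"z":-11,"yaw":0},
  {"x":0,"y":0,"z":-11,"yaw":0},
  {"x":0,"y":0,"z":-11,"yaw":0},
], gripper=-0.2)

```text
clock: 22.15
eef_pos: [0.4649, 0.3304, 0.2211]
tool_rot: [0.152, 0.988, -0.001, -0.001]
ft_force: [0.3, 0.0, 0.1]
grip_width: 0.0342
grasp_force: 0.0
```

```bash
python3 mv.py .6404 .2100 20 .20
```

```text
t 22.1 p [0.4649 0.3304 0.2211] psi 72.49 q [0.62 0.39 0.18 1.37 0.   0.92] F [0.3 0.  0.1] w 0.0342 tilt 0.1
shift cm [-20.36  -6.2    2.1 ] yaw 52.5
```

Call:
move_arm([
  {"x":-1.5,"y":-0.5,"z":0,"yaw":8},
  {"x":-4.5,"y":-1.4,"z":0,"yaw":16},
  {"x":-8.5,"y":-2.6,"z":0,"yaw":24},
  {"x":-12.5,"y":-3.8,"z":0,"yaw":32},
  {"x":-16.5,"y":-5,"z":0,"yaw":40},
  {"x":-19.2,"y":-5.8,"z":1,"yaw":48},
  {"x":-20.4,"y":-6.2,"z":2,"yaw":52.5},
  {"x":-20.4,"y":-6.2,"z":2,"yaw":52.5},
  {"x":-20.4,"y":-6.2,"z":2,"yaw":52.5},
  {"x":-20.4,"y":-6.2,"z":2,"yaw":52.5},
])

```text
clock: 23.4
eef_pos: [0.6408, 0.211, 0.2028]
tool_rot: [0.573, 0.82, 0.0, 0.0]
ft_force: [0.3, -0.4, 0.3]
grip_width: 0.0339
grasp_force: 0.0
```

```bash
python3 - <<'E'
from h import *
M=bot.camera_model("wrist");im=bot.camera("wrist")
c,s=np.cos(np.radians(20)),np.sin(np.radians(20));o=np.array([.6404,.210])
def W(a,z): a=np.array(a);return np.c_[a[:,0]*c-a[:,1]*s+o[0],a[:,0]*s+a[:,1]*c+o[1],np.full(len(a),z)]
for a,z in [([[.062,.054],[-.062,.054],[-.062,-.054],[.062,-.054]],.046),([[.005,.042],[-.005,.042],[-.005,-.042],[.005,-.042]],.037)]:
    cv2.polylines(im,[proj("wrist",W(a,z),M).round().astype(np.int32)],True,(0,0,255),1)
cv2.imwrite("pics/w6.png",im[:400,120:560])
E
python3 chk.py middle_tray_mid .090 .4662 .3305 -17.5;python3 mv.py .6404 .2100 20 .015
```

```text
middle_tray_mid ['side'] [0.4642 0.3314] -17.2 0.016
t 23.6 p [0.6412 0.2106 0.2029] psi 20.03 q [0.32 0.62 0.5  1.46 0.   1.54] F [-0.7 -1.  -0.8] w 0.0343 tilt 0.04
shift cm [-0.03 -0.11 18.79] yaw 0.0
```

View pics/w6.png

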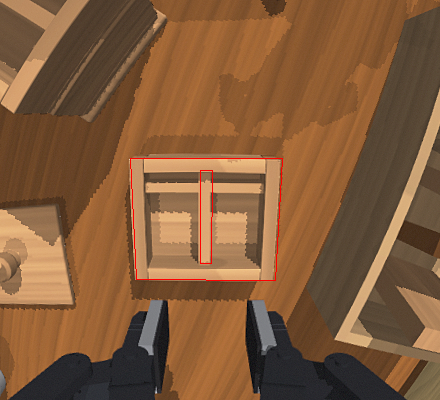

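Call:
move_arm([
  {"x":0,"y":-0.1,"z":3,"yaw":0},
  {"x":0,"y":-0.1,"z":7,"yaw":0},
  {"x":0,"y":-0.1,"z":11,"yaw":0},
  {"x":0,"y":-0.1,"z":15,"yaw":0},
  {"x":0,"y":-0.1,"z":17.5,"yaw":0},
  {"x":0,"y":-0.1,"z":18.7,"yaw":0},
  {"x":0,"y":-0.1,"z":18.7,"yaw":0},
  {"x":0,"y":-0.1,"z":18.7,"yaw":0},
  {"x":0,"y":-0.1,"z":18.7,"yaw":0},
])

```text
clock: 24.78
eef_pos: [0.6414, 0.2103, 0.017]
tool_rot: [0.574, 0.819, 0.001, 0.001]
ft_force: [-0.0, 0.2, 0.8]
grip_width: 0.0338
grasp_force: 0.0
```

Call:
move_arm([
  {"x":0,"y":0,"z":0,"yaw":0},
  {"x":0,"y":0,"z":0,"yaw":0},
  {"x":0,"y":0,"z":0,"yaw":0},
  {"x":0,"y":0,"z":0,"yaw":0},
  {"x":0,"y":0,"z":0,"yaw":0},
  {"x":0,"y":0,"z":0,"yaw":0},
], gripper=-1)

```text
clock: 25.52
eef_pos: [0.6407, 0.21, 0.0163]
tool_rot: [0.574, 0.819, 0.0, 0.0]
ft_force: [-0.6, -0.2, 4.9]
grip_width: 0.0087
grasp_force: 62.2
```

Call:
move_arm([
  {"x":0,"y":0,"z":-1,"yaw":0},
  {"x":0,"y":0,"z":-4,"yaw":0},
  {"x":0,"y":0,"z":-8,"yaw":0},
  {"x":0,"y":0,"z":-12,"yaw":0},
  {"x":0,"y":0,"z":-16,"yaw":0},
  {"x":0,"y":0,"z":-20,"yaw":0},
  {"x":0,"y":0,"z":-21.5,"yaw":0},
  {"x":0,"y":0,"z":-22,"yaw":0},
  {"x":0,"y":0,"z":-22,"yaw":0},
  {"x":0,"y":0,"z":-22,"yaw":0},
])

```text
clock: 26.78
eef_pos: [0.6395, 0.2096, 0.233]
tool_rot: [0.574, 0.819, -0.002, -0.001]
ft_force: [-0.0, 0.4, -2.2]
grip_width: 0.0082
grasp_force: 61.1
```

```bash
python3 mv.py .4647 .3310 -17.3
```

```text
t 26.8 p [0.6395 0.2096 0.233 ] psi 19.99 q [ 0.32  0.61  0.57  1.54 -0.    1.54] F [-0.   0.4 -2.2] w 0.0082 tilt 0.22
shift cm [ 17.38 -12.28   0.05] yaw 37.3
```

Call:
move_arm([
  {"x":0.8,"y":-0.6,"z":0,"yaw":4},
  {"x":2.5,"y":-1.8,"z":0,"yaw":8},
  {"x":4.9,"y":-3.5,"z":0,"yaw":12},
  {"x":7.3,"y":-5.2,"z":0,"yaw":16},
  {"x":9.7,"y":-6.9,"z":0,"yaw":20},
  {"x":12.1,"y":-8.6,"z":0,"yaw":24},
  {"x":14.5,"y":-10.3,"z":0,"yaw":28},
  {"x":16.3,"y":-11.6,"z":0,"yaw":32},
  {"x":17.1,"y":-12.2,"z":0,"yaw":35},
  {"x":17.4,"y":-12.4,"z":0,"yaw":37.3},
  {"x":17.4,"y":-12.4,"z":1.5,"yaw":37.3},
  {"x":17.4,"y":-12.4,"z":3,"yaw":37.3},
  {"x":17.4,"y":-12.4,"z":4,"yaw":37.3},
  {"x":17.4,"y":-12.4,"z":4,"yaw":37.3},
  {"x":17.4,"y":-12.4,"z":4,"yaw":37.3},
  {"x":17.4,"y":-12.4,"z":4,"yaw":37.3},
])

```text
clock: 28.78
eef_pos: [0.4648, 0.3313, 0.196]
tool_rot: [0.805, 0.593, 0.001, -0.0]
ft_force: [0.9, 0.4, -2.8]
grip_width: 0.0084
grasp_force: 61.0
```

```bash
python3 mv.py .4647 .3310 -17.3 .1600; python3 chk.py shallow_tray_mid .178 .4647 .3310 -17.3
```

```text
t 28.8 p [0.4648 0.3313 0.196 ] psi -17.32 q [0.62 0.4  0.13 1.3  0.   2.49] F [ 0.9  0.4 -2.8] w 0.0084 tilt 0.09
shift cm [-0.03 -0.    3.6 ] yaw -0.0
shallow_tray_mid ['top'] [0.4649 0.332 ] -17.1 0.474
shallow_tray_mid ['side'] [0.4663 0.3307] -17.0 0.282
shallow_tray_mid ['top', 'side'] [0.4654 0.331 ] -17.5 0.761
```

Call:
move_arm([
  {"x":0,"y":0,"z":1,"yaw":0},
  {"x":0,"y":0,"z":2,"yaw":0},
  {"x":0,"y":0,"z":2.7,"yaw":0},
  {"x":0,"y":0,"z":3.2,"yaw":0},
  {"x":0,"y":0,"z":3.6,"yaw":0},
  {"x":0,"y":0,"z":3.6,"yaw":0},
  {"x":0,"y":0,"z":3.6,"yaw":0},
])

```text
clock: 29.85
eef_pos: [0.4642, 0.331, 0.1602]
tool_rot: [0.805, 0.593, 0.0, -0.0]
ft_force: [-2.9, -3.1, 4.4]
grip_width: 0.0089
grasp_force: 61.9
```

```bash
python3 mv.py .4647 .3310 -17.3 .1600
```

```text
t 29.9 p [0.4642 0.331  0.1602] psi -17.31 q [0.62 0.42 0.07 1.22 0.   2.49] F [-2.9 -3.1  4.4] w 0.0089 tilt 0.04
shift cm [0.01 0.05 0.02] yaw -0.0
```

Home. Release and lift.

Call:
move_arm([
  {"x":0,"y":0,"z":0,"yaw":0},
  {"x":0,"y":0,"z":0,"yaw":0},
  {"x":0,"y":0,"z":0,"yaw":0},
  {"x":0,"y":0,"z":0,"yaw":0},
  {"x":0,"y":0,"z":-2,"yaw":0},
  {"x":0,"y":0,"z":-5,"yaw":0},
  {"x":0,"y":0,"z":-8,"yaw":0},
  {"x":0,"y":0,"z":-8,"yaw":0},
  {"x":0,"y":0,"z":-8,"yaw":0},
], gripper=-0.2)

```text
clock: 30.98
eef_pos: [0.4641, 0.3309, 0.2386]
tool_rot: [0.805, 0.593, -0.0, 0.0]
ft_force: [-0.1, -0.7, -0.2]
grip_width: 0.0342
grasp_force: 0.0
```

```bash
python3 mv.py .4662 .0957 22.4 .18
```

```text
t 31.0 p [0.4641 0.3309 0.2386] psi -17.31 q [ 0.62  0.38  0.22  1.41 -0.    2.49] F [-0.1 -0.7 -0.2] w 0.0342 tilt 0.05
shift cm [-22.38   7.2    5.87] yaw -39.7
```

Call:
move_arm([
  {"x":-1.5,"y":0.5,"z":0,"yaw":-6},
  {"x":-4.5,"y":1.4,"z":0,"yaw":-12},
  {"x":-8.5,"y":2.7,"z":0,"yaw":-18},
  {"x":-12.5,"y":4,"z":0,"yaw":-24},
  {"x":-16.5,"y":5.3,"z":0,"yaw":-30},
  {"x":-20,"y":6.4,"z":1,"yaw":-36},
  {"x":-22,"y":7.1,"z":3,"yaw":-39.7},
  {"x":-22.4,"y":7.2,"z":5.9,"yaw":-39.7},
  {"x":-22.4,"y":7.2,"z":5.9,"yaw":-39.7},
  {"x":-22.4,"y":7.2,"z":5.9,"yaw":-39.7},
  {"x":-22.4,"y":7.2,"z":5.9,"yaw":-39.7},
], gripper=0.6)

```text
clock: 32.35
eef_pos: [0.4671, 0.0963, 0.1813]
tool_rot: [0.556, 0.831, 0.001, 0.001]
ft_force: [-0.6, 0.1, 0.2]
grip_width: 0.068
grasp_force: 0.0
```

```bash
python3 - <<'E'
from h import *
M=bot.camera_model("wrist");im=bot.camera("wrist")
c,s=np.cos(np.radians(22.4)),np.sin(np.radians(22.4));o=np.array([.4662,.0957])
def W(a,z): a=np.array(a);return np.c_[a[:,0]*c-a[:,1]*s+o[0],a[:,0]*s+a[:,1]*c+o[1],np.full(len(a),z)]
k=np.array([[np.cos(t),np.sin(t)] for t in np.arange(0,6.28,.3)])*.014
for a,z in [([[.062,.054],[-.062,.054],[-.062,-.054],[.062,-.054]],.016),(k,.044)]:
    cv2.polylines(im,[proj("wrist",W(a,z),M).round().astype(np.int32)],True,(0,0,255),1)
cv2.imwrite("pics/w7.png",im[:400,120:560])
E
python3 chk.py shallow_tray_mid .144 .4645 .3310 -17.3;python3 mv.py .4662 .0957 22.4 .021
```

```text
shallow_tray_mid ['side'] [0.4648 0.3314] -17.8 0.027
t 32.6 p [0.4667 0.0961 0.1808] psi 22.42 q [ 0.2   0.22 -0.15  1.19  0.    1.38] F [ 0.1 -0.3  1.1] w 0.0683 tilt 0.06
shift cm [-1.000e-02 -7.000e-02  1.598e+01] yaw 0.0
```

View pics/w7.png

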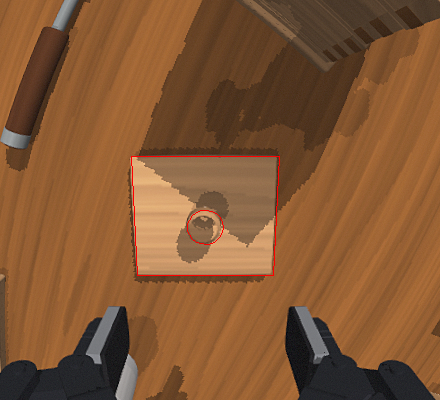

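Call:
move_arm([
  {"x":0,"y":-0.05,"z":3,"yaw":0},
  {"x":0,"y":-0.05,"z":7,"yaw":0},
  {"x":0,"y":-0.05,"z":11,"yaw":0},
  {"x":0,"y":-0.05,"z":14,"yaw":0},
  {"x":0,"y":-0.05,"z":15.5,"yaw":0},
  {"x":0,"y":-0.05,"z":16.2,"yaw":0},
  {"x":0,"y":-0.05,"z":16.2,"yaw":0},
  {"x":0,"y":-0.05,"z":16.2,"yaw":0},
])

```text
clock: 33.6
eef_pos: [0.4667, 0.0957, 0.0191]
tool_rot: [0.556, 0.831, 0.001, 0.001]
ft_force: [0.5, -0.9, -0.3]
grip_width: 0.0683
grasp_force: 0.0
```

Call:
move_arm([
  {"x":0,"y":0,"z":0,"yaw":0},
  {"x":0,"y":0,"z":0,"yaw":0},
  {"x":0,"y":0,"z":0,"yaw":0},
  {"x":0,"y":0,"z":0,"yaw":0},
  {"x":0,"y":0,"z":0,"yaw":0},
  {"x":0,"y":0,"z":0,"yaw":0},
], gripper=-1)

```text
clock: 34.35
eef_pos: [0.4661, 0.0956, 0.019]
tool_rot: [0.556, 0.831, 0.0, 0.0]
ft_force: [-2.1, -0.5, 5.3]
grip_width: 0.026
grasp_force: 58.7
```

Call:
move_arm([
  {"x":0,"y":0,"z":-1,"yaw":0},
  {"x":0,"y":0,"z":-4,"yaw":0},
  {"x":0,"y":0,"z":-8,"yaw":0},
  {"x":0,"y":0,"z":-12,"yaw":0},
  {"x":0,"y":0,"z":-16,"yaw":0},
  {"x":0,"y":0,"z":-20,"yaw":0},
  {"x":0,"y":0,"z":-23,"yaw":0},
  {"x":0,"y":0,"z":-24,"yaw":0},
  {"x":0,"y":0,"z":-24,"yaw":0},
  {"x":0,"y":0,"z":-24,"yaw":0},
])

```text
clock: 35.6
eef_pos: [0.465, 0.0954, 0.2567]
tool_rot: [0.556, 0.831, -0.001, -0.001]
ft_force: [-0.8, -0.5, -1.6]
grip_width: 0.0259
grasp_force: 59.3
```

```bash
python3 mv.py .4647 .3312 -17.5; python3 - <<'E'
from h import *
z=float(bot.get_obs()["eef_pos"][2])-.019
import chk; chk.chk("lid_mid",round(z,4),.4662,.0957,22.4)
E
```

```text
t 35.6 p [0.465  0.0954 0.2567] psi 22.39 q [ 0.2   0.18 -0.    1.39  0.    1.38] F [-0.8 -0.5 -1.6] w 0.0259 tilt 0.18
shift cm [ 2.181e+01  8.950e+00 -1.000e-02] yaw 39.9
lid_mid ['side'] [0.4658 0.0961] 22.6 0.114
```

Call:
move_arm([
  {"x":0.8,"y":0.3,"z":0,"yaw":3},
  {"x":2.5,"y":1,"z":0,"yaw":7},
  {"x":5,"y":2,"z":0,"yaw":11},
  {"x":7.5,"y":3,"z":0,"yaw":15},
  {"x":10,"y":4,"z":0,"yaw":19},
  {"x":12.5,"y":5.1,"z":0,"yaw":23},
  {"x":15,"y":6.1,"z":0,"yaw":27},
  {"x":17.5,"y":7.1,"z":0,"yaw":31},
  {"x":19.8,"y":8,"z":0,"yaw":35},
  {"x":21.2,"y":8.6,"z":0,"yaw":38},
  {"x":21.8,"y":8.9,"z":0,"yaw":39.9},
  {"x":21.8,"y":8.9,"z":1,"yaw":39.9},
  {"x":21.8,"y":8.9,"z":2,"yaw":39.9},
  {"x":21.8,"y":8.9,"z":2,"yaw":39.9},
  {"x":21.8,"y":8.9,"z":2,"yaw":39.9},
  {"x":21.8,"y":8.9,"z":2,"yaw":39.9},
])

```text
clock: 37.8
eef_pos: [0.4655, 0.331, 0.2388]
tool_rot: [0.807, 0.591, 0.0, 0.0]
ft_force: [-0.2, -0.0, -1.9]
grip_width: 0.026
grasp_force: 59.3
```

```bash
python3 mv.py .4647 .3312 -17.5 .2030; python3 - <<'E'
from h import *
z=float(bot.get_obs()["eef_pos"][2])-.019
import chk; chk.chk("lid_mid",round(z,4),.4647,.3312,-17.5)
cv2.imwrite("pics/c8.png",cv2.resize(cv2.imread(f"pics/side_lid_mid_{round(z,4)}.png")[260:480,150:390],None,fx=2,fy=2,interpolation=3))
E
```

```text
t 37.8 p [0.4655 0.331  0.2388] psi -17.53 q [ 0.62  0.38  0.22  1.41 -0.    2.49] F [-0.2 -0.  -1.9] w 0.026 tilt 0.05
shift cm [-0.   -0.08  3.58] yaw -0.0
lid_mid ['top'] [0.4656 0.3299] -17.4 0.39
lid_mid ['side'] [0.4664 0.3316] -17.5 0.239
lid_mid ['top', 'side'] [0.4665 0.3316] -16.8 0.632
```

View pics/c8.png

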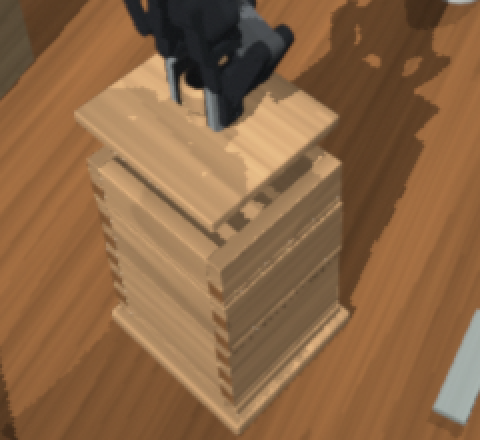

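The three trays are stacked flush and the lid hangs level and square above (near corner (220,225) over (215,275)). Lowering.

Call:
move_arm([
  {"x":0,"y":-0.1,"z":1,"yaw":0},
  {"x":0,"y":-0.1,"z":2,"yaw":0},
  {"x":0,"y":-0.1,"z":2.7,"yaw":0},
  {"x":0,"y":-0.1,"z":3.2,"yaw":0},
  {"x":0,"y":-0.1,"z":3.6,"yaw":0},
  {"x":0,"y":-0.1,"z":3.6,"yaw":0},
  {"x":0,"y":-0.1,"z":3.6,"yaw":0},
])

```text
clock: 38.88
eef_pos: [0.4642, 0.3313, 0.203]
tool_rot: [0.806, 0.591, 0.0, -0.0]
ft_force: [-1.5, -2.3, 3.9]
grip_width: 0.0256
grasp_force: 59.7
```

```bash
python3 mv.py .4647 .3312 -17.5 .2030
```

```text
t 38.9 p [0.4642 0.3313 0.203 ] psi -17.51 q [0.62 0.39 0.14 1.32 0.   2.5 ] F [-1.5 -2.3  3.9] w 0.0256 tilt 0.04
shift cm [0.   0.05 0.  ] yaw -0.0
```

Call:
move_arm([
  {"x":0,"y":0,"z":0,"yaw":0},
  {"x":0,"y":0,"z":0,"yaw":0},
  {"x":0,"y":0,"z":0,"yaw":0},
  {"x":0,"y":0,"z":0,"yaw":0},
  {"x":0,"y":0,"z":-1.5,"yaw":0},
  {"x":0,"y":0,"z":-4,"yaw":0},
  {"x":0,"y":0,"z":-8,"yaw":0},
  {"x":-6,"y":0,"z":-8,"yaw":0},
  {"x":-12,"y":0,"z":-8,"yaw":0},
  {"x":-18,"y":0,"z":-8,"yaw":0},
  {"x":-18,"y":0,"z":-8,"yaw":0},
  {"x":-18,"y":0,"z":-8,"yaw":0},
], gripper=0.6)

```text
clock: 40.38
eef_pos: [0.4108, 0.1599, 0.2836]
tool_rot: [0.807, 0.591, 0.001, 0.0]
ft_force: [0.4, 0.2, -0.5]
grip_width: 0.0686
grasp_force: 0.0
```

```bash
python3 chk.py lid_mid .184 .4645 .3312 -17.5; python3 -c "
import cv2;cv2.imwrite('pics/c9.png',cv2.imread('pics/side_lid_mid_0.184.png'))"
```

```text
lid_mid ['side'] [0.4654 0.332 ] -17.2 0.022
```

View pics/c9.png

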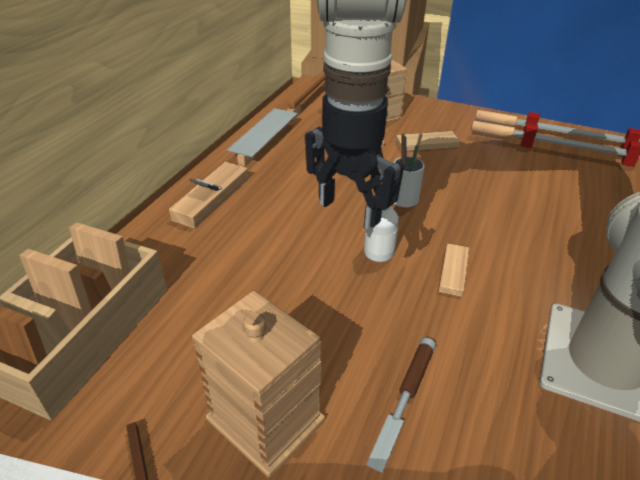

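The box is complete and flush at (258,380), bottle and tin are standing, and the gripper is free.

```bash
python3 -c "
from workcell import bot
print(bot.job_done())"
```

```text
the job is handed in; nothing more can be done
None
```

I handed in the finished box at about 40 s of the 131 s: deep tray, middle tray, shallow tray and lid are stacked on the plinth, each fully home and within about 2 mm by camera fit; everything is let go, and the bottle and tin are still standing (no verdict was returned).

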